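Wind the inspection stage to its index with the hand crank

ROBOT

A 7-joint arm with a two-finger parallel gripper is mounted at the origin on a cart in front of the work surface, level with it; the furniture and walls round the work are solid. World frame = base frame: x ahead of the robot, y to its left, z up, the work surface at z = 0. Lengths are in m, angles in rad, forces in N, time in s.
With the tool pointing down it reaches from about 0.425 to 0.925 m from the base axis. Payload 6.8 kg.
Tool frame: the origin (TCP) lies midway between the tips of the shut fingers; the grasp point (between the pads) lies 19 mm behind it; z points along the fingers, y is the line along which they close (so a half turn about z gives the same grasp; the last joint's range is limited). The gripper opens to 85 mm and grips with 20 to 120 N. Pads are 22 mm wide; open, the fingers measure 114 mm over their backs; the gripper's body (76 mm by 85 mm) begins 54 mm behind the grasp point. The pads swing forward as they close: fully open they stand 13 mm farther back than shut.
Start: joints at [-1.434, 0.477, 0.022, 1.555, -0.011, 1.109, -0.083], TCP at [0.164, 0.655, 0.231] pointing down, gripper open.
Joint ranges: [-2.96, 2.96], [-0.34, 2.1], [-1.41, 1.46], [0.24, 2.44], [-1.37, 4.51], [0.17, 1.92], [-2.96, 2.96]. Speed limits (rad/s): [2.39, 2.39, 3.14, 3.14, 3.14, 3.14, 3.14].

INTERFACE

Orientations are given as a unit quaternion [w, x, y, z].
In Python, from station import readout, imaging, hand_in gives the robot as it stands.
- The arm moves only by the tool drive_tool, never from a script. Its argument "series" is a list of rows, each a list of 5 numbers: the shift along the tool's x, y, z in cm, then the turn about the tool's z in degrees, then the closure, from -1 (fully open) to 1 (shut). A call has 1 to 8 rows; each row shifts and turns the commanded pose from where the row before left it, along the tool's axes as they then stand; what a row does not reach is not made up. A row lasts 1/10 s, in which the tool goes at most 50 mm and 8.59 degrees, less where a joint would pass 70% of its speed; a pose out of reach is approached as far as the arm can. A call with a gripper value outside its range is refused whole. The fingers move at their own pace and stop on an object; "squeeze" is the grip in N (left out, the last holds). Time passes only in rows, so rows that do not move let the fingers close. It gives the time, the measured TCP pose, the force, the opening and the grip force at its end, in the units of the state.
- readout.get_obs(): the state, without advancing time (a new reading comes with each control period).
- imaging.read_camera(name): name is "scene" or "top" or "wrist"; returns the picture (480x640x3 uint8, red, green, blue); there is no depth.
- imaging.camera_model(name): a dict with "vfov" (degrees; the focal length in pixels is half the picture's height over the tangent of half this angle, whatever the lens; pixels are square), "cx", "cy" (the principal point, pixels), "xyz" and "orientation" of the camera in the world. Camera axes: x right, y down, z forward; pixel columns grow to the right and rows downward; lengths in m; the calibration is good to about 2 mm. A picture is of the moment at which its call begins: read the wrist's pose just before it. camera_model takes no time and is no camera call; for the wrist camera it gives the pose at the moment of the call.
- hand_in(): hands the job in; it is judged then, once.
Trained networks look in the newest picture that a camera, given by its name, has taken for a name from the list of things; names that differ only in an ending like _2 or _b are one class to them, and where a whole thing is asked for, a point or a joint stands for the part that bears it (a point fixed in the world has none). Each returns a list of dicts, best first, with "conf" (0 to 1); they miss things now and then, are a little off and sometimes report something else, mostly with a low value. They report only what shows in the picture. A call takes as long as a camera call.
- imaging.cut_out(thing, camera): "mask" (480x640 bool, what is visible of it) and "centre" ([column, row] in pixels, amid what is visible of it).
The state is a dict: "t": time; "q": joint angles; "joint_vel": joint speeds; "joint_torque": joint torques, N m; "eef_pos": TCP position; "tool_rot": TCP orientation; "contact_force": force on the tool from outside, world axes, zero at the start; "torque": the same for the moment, N m; "gripper_width": opening from 0.0 (shut) to 1.0 (fully open); "grasp_force": force on a finger pad.
Only numpy, scipy, OpenCV 4.12 (cv2) and the standard library are available. Lean on these libraries where they do the work, as an engineer would, in place of code of your own. Each camera call takes 0.05 s, during which the arm holds its last target. There are 200 camera calls.

TASK

Fit the loose hand crank fully down onto the square shaft end of the small linear stage, let go, then take it by its spinning handle and wind until the pointer on the carriage stands exactly opposite the pointer of the index clamp. Move the carriage only with the crank, do not let the crank come off the shaft once you have begun to wind, and leave it fully down on the shaft, released. Leave the marker, tweezers and tape roll lying as they are.

Things in the scene. Friction and masses are not known exactly. Their poses are not given: they have to be found in the camera images.
- crank: Loose steel hand crank, about 0.3 kg, upright on the bench, balanced at its hub; z up. Origin: centre of the underside of the 30 x 30 mm square hub, 30 mm high. A flat arm (15 mm wide, 21 to 30 mm above the origin) runs along +x to the handle, 65 mm from the hub axis, and along -x to a counterweight (26 mm diameter, 16 to 36 mm above the origin) 50 mm out. The hub has a socket below.
- crank_boss (a point): Centre of the top of the plain square boss above the crank's hub, by which to lift it: 20 x 20 mm, 27 mm high, top 57 mm above the crank's origin, faces square to the crank's x and y axes. So is the socket in the hub's underside, right below it: 18 x 18 mm, 24 mm deep, open at the bottom.
- handle: Black barrel handle of the crank, 20 mm diameter, 42 mm high, upright; it spins freely on its pin, so it can be held without turning the hand while the crank goes round. Origin: centre of its lower end, on the crank's +x arm, 65 mm from the hub axis and 32 mm above the crank's origin; z up.
- stage: Fixed linear stage on the bench: aluminium base 285 x 110 x 16 mm with a grey gear housing (68 x 68 mm, top 78 mm above the bench) at its near end. Origin: on the bench, right under the axis of the upright crank shaft; +x points along the carriage's travel away from the housing (base from -45 to +240 mm), z up.
- shaft_top (a point): Centre of the top of the upright square shaft end, 106 mm above the bench: 16 x 16 mm, 21 mm high, its last 6 mm stepped down to 13.5 and 11 mm. It turns with the shaft; at the start its flats are square to the stage's x and y axes. The crank's socket fits over it in any of the four ways, with 1 mm play a side, about 0.13 rad either way.
- shaft_seat (a point): Centre of the shaft's round shoulder (38 mm diameter), 85 mm above the bench, on which the crank's hub rests when fully down. Turning clockwise seen from above drives the carriage along the stage's +x by 20 mm a turn, counter-clockwise back. It takes about 2 N at the handle and stays where it is left. Travel from the start: 8 mm back to the stop, 78 mm ahead.
- carriage: The carriage, sliding along the stage's x: an aluminium plate 96 x 72 x 18 mm carrying a green circuit board; origin: centre of its underside, 26 mm above the bench. Its lead screw keeps it where it is; it is moved by the crank shaft only.
- carriage_tip (a point): Tip of the small dark pointer on the left (+y of the stage) side of the carriage, 42 mm above the bench; it moves with the carriage along the stage's x. The circuit board on the carriage, with its parts, reaches 67 mm above the bench.
- index_tip (a point): Tip of the pointer of the index clamp, a small dark block with a black thumb screw fixed on the rail along the stage's left edge; it points at the carriage, 42 mm above the bench. Its x axis points along the travel like the stage's. It lies 42 to 58 mm ahead of the carriage's pointer at the start: 2.1 to 2.9 turns.
- marker_black: Marker pen, 126 mm long, 12 mm thick, lying on the bench to the right of the stage; origin at its underside. A bystander.
- tweezers: Steel tweezers, 123 mm long, lying on the bench to the right of the stage; origin at the underside. A bystander.
- label_tape: White roll of tape, 52 mm diameter, 18 mm high, lying on the bench to the left of the stage's far end; origin at its underside. A bystander.

How it is judged:
By the outcome, as a careful person would: the job done as asked, in the order asked, and still so for the second after the job is handed in, with the robot touching nothing.
It also fails if it takes over 67 s, if anything falls off the work surface, if the arm or the gripper's body presses on something with over 40 N, if the wrist force passes 120 N, or if a joint passes its speed limit or range.

## Working session

There is one attempt and no reset: what is moved stays moved. The work goes in short steps, Python scripts to look and compute and a tool call to move; the robot and the scene stay as the last step left them, time stands still between calls to the robot, and variables do not carry over. Pictures are saved under pics/ and viewed, at most 10 in all, crops included, and the job is handed in when it is done.

Besides the shell and the picture viewer there is one more tool, called after ">>>" as a command line: name --pt "numbers of a row" for each row, then --argument value for the rest. drive_tool: Moves the arm, as the interface text tells. Its arguments: {"type":"object","properties":{"series":{"type":"array"},"squeeze":{"type":"number"}},"required":["series"]}

```bash
mkdir -p pics; ls; cat > h.py <<'E'
import numpy as np, cv2
from station import readout, imaging, hand_in
from scipy.spatial.transform import Rotation as R
def rot(q): return R.from_quat([q[1],q[2],q[3],q[0]]).as_matrix()
def ray(cam,px,z,m=None):
    m=m or imaging.camera_model(cam); f=240/np.tan(np.radians(m['vfov'])/2)
    d=rot(m['orientation'])@np.array([(px[0]-m['cx'])/f,(px[1]-m['cy'])/f,1]); c=np.array(m['xyz'])
    return c+d*(z-c[2])/d[2]
def proj(cam,p,m=None):
    m=m or imaging.camera_model(cam); f=240/np.tan(np.radians(m['vfov'])/2)
    v=rot(m['orientation']).T@(np.array(p)-m['xyz']); return [m['cx']+f*v[0]/v[2],m['cy']+f*v[1]/v[2]]
def shot(cam,name=None):
    im=imaging.read_camera(cam)
    if name: cv2.imwrite(f'pics/{name}.png',im[:,:,::-1])
    return im
E
python3 - <<'E'
from h import *
o=readout.get_obs();print({k:np.round(v,3) for k,v in o.items()})
for c in ['scene','top','wrist']:
    print(c,imaging.camera_model(c))
Z=dict(crank=.03,crank_boss=.057,handle=.074,stage=.05,shaft_top=.106,carriage=.044,carriage_tip=.042,index_tip=.042)
for c in ['scene','top']:
    shot(c,c)
    for t,z in Z.items():
        r=imaging.cut_out(t,c)
        for d in r[:2]: print(c,t,round(d['conf'],2),np.round(d['centre']),d['mask'].sum(),np.round(ray(c,d['centre'],z),3))
E
```

```text
pics
{'t': np.float64(0.0), 'q': array([-1.434,  0.478,  0.022,  1.556, -0.011,  1.109, -0.083]), 'joint_vel': array([-0.   , -0.002,  0.001,  0.   ,  0.   , -0.001, -0.   ]), 'joint_torque': array([-2.0000e-03, -5.9645e+01,  1.6070e+00, -2.8120e+01,  1.2000e-02,
        9.0000e-03, -0.0000e+00]), 'eef_pos': array([0.163, 0.654, 0.23 ]), 'tool_rot': array([-0.   ,  0.122,  0.993, -0.001]), 'contact_force': array([-0.631, -0.318,  0.744]), 'torque': array([-0.02 ,  0.019,  0.03 ]), 'grasp_force': np.float64(0.0), 'gripper_width': np.float64(0.996)}
scene {'vfov': 54.63978160430443, 'cx': 317.19902299528127, 'cy': 243.22586211439773, 'xyz': array([1.01846486, 0.16643085, 0.80802335]), 'orientation': array([-0.17458652,  0.64657335,  0.71544961, -0.19898318])}
top {'vfov': 51.751570324979454, 'cx': 313.2884923673465, 'cy': 237.00700804848876, 'xyz': array([0.51383078, 0.14255397, 1.08025224]), 'orientation': array([ 0.01274194, -0.70209511,  0.71133663, -0.03000505])}
wrist {'vfov': 62.03092393964054, 'cx': 314.912556343664, 'cy': 243.49819163110712, 'xyz': array([0.09304598, 0.67247736
[... 205 characters left out ...]
ne handle 0.51 [434. 286.] 177 [0.651 0.327 0.074]
scene stage 0.71 [347. 273.] 8133 [0.628 0.175 0.05 ]
scene shaft_top 0.76 [363. 208.] 277 [0.521 0.194 0.106]
scene carriage 0.74 [349. 265.] 1944 [0.608 0.178 0.044]
scene carriage_tip 0.65 [348. 265.] 1944 [0.609 0.176 0.042]
top crank 0.76 [202. 240.] 791 [0.575 0.353 0.03 ]
top handle 0.55 [206. 211.] 98 [0.63  0.334 0.074]
top handle 0.29 [277. 274.] 266 [0.5   0.192 0.074]
top stage 0.55 [286. 228.] 6640 [0.595 0.173 0.05 ]
top stage 0.35 [190. 182.] 339 [0.695 0.374 0.05 ]
top shaft_top 0.62 [274. 274.] 244 [0.502 0.196 0.106]
top carriage 0.81 [285. 229.] 1616 [0.594 0.177 0.044]
top carriage 0.67 [201. 180.] 388 [0.699 0.351 0.044]
```

```bash
python3 - <<'E'
import cv2
a=cv2.imread('pics/top.png')[120:340,130:390]; b=cv2.imread('pics/scene.png')[160:380,230:490]
cv2.imwrite('pics/both.png',cv2.resize(cv2.hconcat([a,b])[:, :],(800,338),interpolation=cv2.INTER_CUBIC))
E
```

```text
(no output)
```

View pics/both.png

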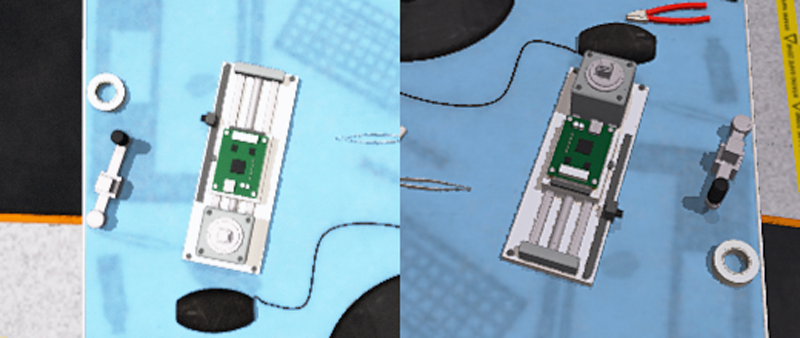

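>>> drive_tool --pt "-3.9 -1.6 0 0 -1" --pt "-3.9 -1.6 0 0 -1" --pt "-3.9 -1.6 0 0 -1" --pt "-3.9 -1.6 0 0 -1" --pt "-3.9 -1.6 0 0 -1" --pt "-3.9 -1.6 0 0 -1" --pt "-3.9 -1.6 0 0 -1"

```text
t: 1.6
eef_pos: [0.4026, 0.479, 0.2316]
tool_rot: [0.0, 0.122, 0.993, 0.0]
contact_force: [0.4, 0.1, -0.4]
gripper_width: 0.996
grasp_force: 0.0
```

>>> drive_tool --pt "-3.9 -1.6 0 0 -1" --pt "-3.9 -1.6 0 0 -1" --pt "-3.9 -1.6 0 0 -1" --pt "-3.9 -1.6 0 0 -1" --pt "-3.9 -1.6 0 0 -1" --pt "0 0 0 0 -1"

```text
t: 2.2
eef_pos: [0.577, 0.3481, 0.2315]
tool_rot: [0.002, 0.127, 0.992, -0.001]
contact_force: [-0.0, -0.2, -0.0]
gripper_width: 0.997
grasp_force: 0.0
```

```bash
python3 - <<'E'
from h import *
o=readout.get_obs();print(o['eef_pos'],o['tool_rot'])
m=imaging.camera_model('wrist');print(m)
shot('wrist','w1')
for t,z in dict(crank=.03,crank_boss=.057,handle=.074,label_tape=.018).items():
    for d in imaging.cut_out(t,'wrist')[:2]: print(t,round(d['conf'],2),np.round(d['centre']),d['mask'].sum(),np.round(ray('wrist',d['centre'],z,m),4))
E
```

```text
[0.57698516 0.34809603 0.23147058] [ 0.00203956  0.12716981  0.99187774 -0.00149478]
{'vfov': 62.03092393964054, 'cx': 314.912556343664, 'cy': 243.49819163110712, 'xyz': array([0.50618357, 0.36724509, 0.37417296]), 'orientation': array([0.11698726, 0.7824119 , 0.60515902, 0.08904016])}
crank 0.97 [322. 209.] 3909 [0.5781 0.3545 0.03  ]
crank_boss 0.76 [324. 206.] 3956 [0.571  0.3575 0.057 ]
```

View pics/w1.png

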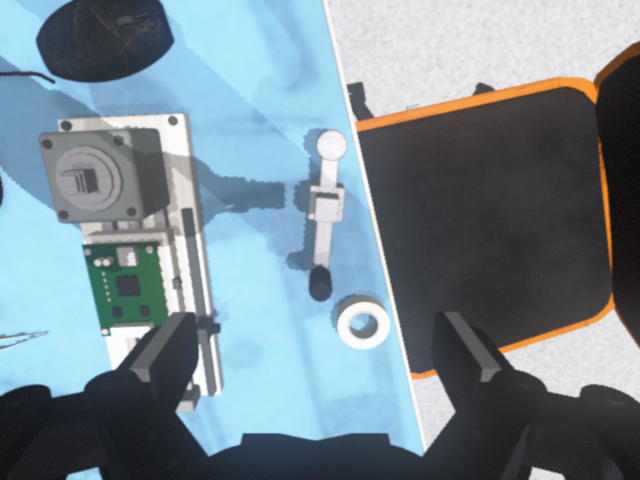

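```bash
python3 - <<'E'
import cv2
im=cv2.imread('pics/w1.png')
a=cv2.resize(im[120:310,285:365],None,fx=3.1,fy=3.1,interpolation=cv2.INTER_CUBIC)
b=cv2.resize(im[110:350,30:225],None,fx=2.45,fy=2.45,interpolation=cv2.INTER_CUBIC)[:589]
a=cv2.copyMakeBorder(a,0,b.shape[0]-a.shape[0] if b.shape[0]>a.shape[0] else 0,0,0,cv2.BORDER_CONSTANT)[:b.shape[0]]
b=b[:a.shape[0]];c=cv2.hconcat([a,b]);print(a.shape,b.shape,c.shape);cv2.imwrite('pics/w1z.png',c)
E
```

```text
(588, 248, 3) (588, 478, 3) (588, 726, 3)
```

View pics/w1z.png

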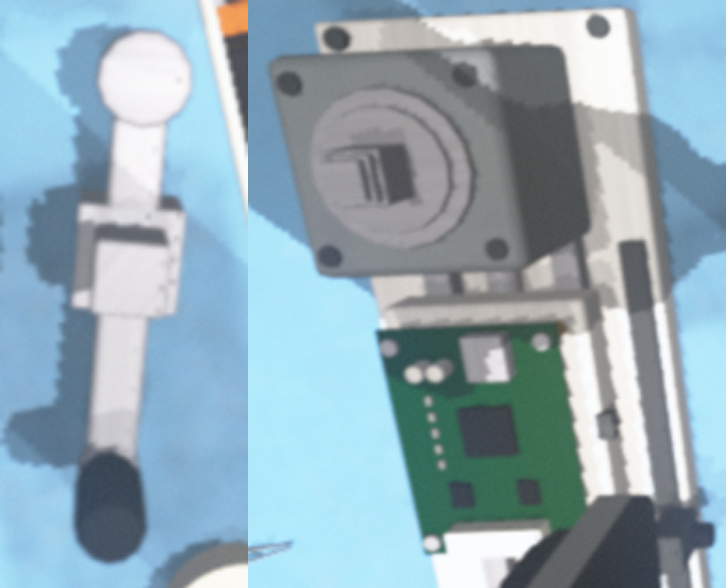

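```bash
cat > a.py <<'E'
from h import *
m={'vfov': 62.03092393964054, 'cx': 314.912556343664, 'cy': 243.49819163110712, 'xyz': np.array([0.50618357, 0.36724509, 0.37417296]), 'orientation': np.array([0.11698726, 0.7824119 , 0.60515902, 0.08904016])}
W=lambda p,z:ray('w',p,z,m)
b=W((327.6,210),.057);c=W((331.8,144.8),.036);h=W((320.5,290),.074)
print('boss',b,'cw',c,'h',h,'len',np.linalg.norm((h-c)[:2]),'hub from axis',(c+(h-c)*50/115)[:2])
d=h-c;print('crank yaw',np.degrees(np.arctan2(d[1],d[0])))
H=[W((30+(x-248)/2.45,110+y/2.45),.078) for x,y in [(288,82),(464,75),(497,250),(330,256)]]
e=H[3]-H[0]+H[2]-H[1];print('housing',np.mean(H,0),np.degrees(np.arctan2(e[1],e[0])));e=H[1]-H[0]+H[2]-H[3];print(np.degrees(np.arctan2(e[1],e[0])),np.round(H,3))
print('shaft',W((68.8,183.5),.106))
e=readout.get_obs();T=rot(e['tool_rot']);print('tool y ang',np.degrees(np.arctan2(T[1,1],T[0,1])))
for n,p in dict(boss=(b+np.r_[c[:2]+(h-c)[:2]*50/115,.057])/2).items(): print(n,p,'tool shift cm',100*T.T@(p-e['eef_pos']))
E
python3 a.py
```

```text
boss [0.57445246 0.35936427 0.057     ] cw [0.52675627 0.37547383 0.036     ] h [0.63378709 0.33806062 0.074     ] len 0.11338140620195485 hub from axis [0.57329141 0.35920722]
crank yaw -19.267354598861413
housing [0.50278961 0.19553444 0.078     ] -11.596373953471032
77.57880335495227 [[0.471 0.175 0.078]
 [0.483 0.226 0.078]
 [0.534 0.216 0.078]
 [0.523 0.165 0.078]]
shaft [0.50256934 0.19656303 0.106     ]
tool y ang 76.1186756438557
boss [0.57387193 0.35928574 0.057     ] tool shift cm [-0.36548214  0.32689096 17.41904403]
```

>>> drive_tool --pt "-0.37 0.33 4 5.4 -1" --pt "0 0 4 0 -1" --pt "0 0 3 0 -1" --pt "0 0 2 0 -1" --pt "0 0 1 0 -1" --pt "0 0 0 0 -1"

```text
t: 3.05
eef_pos: [0.5739, 0.3582, 0.0901]
tool_rot: [-0.001, 0.168, 0.986, -0.001]
contact_force: [0.1, -0.2, -0.2]
gripper_width: 0.998
grasp_force: 0.0
```

```bash
python3 - <<'E'
from h import *
o=readout.get_obs();print(o['eef_pos'],o['tool_rot'])
m=imaging.camera_model('wrist')
im=shot('wrist','w2')
T=rot(o['tool_rot']);print('tool y ang',np.degrees(np.arctan2(T[1,1],T[0,1])))
p=np.array([.5739,.3593,.057]);print(proj('wrist',p,m))
y=np.radians(-19.3)
for a,b,z in [(-.05,0,.036),(.065,0,.074),(.01,.01,.057),(-.01,.01,.057),(-.01,-.01,.057),(.01,-.01,.057)]:
    q=p+[a*np.cos(y)-b*np.sin(y),a*np.sin(y)+b*np.cos(y),z-.057]
    cv2.drawMarker(im,tuple(int(round(v)) for v in proj('wrist',q,m)),(255,0,0),0,8)
cv2.imwrite('pics/w2z.png',im[:,:,::-1])
E
```

```text
[0.57392401 0.35817594 0.09009909] [-1.02439553e-03  1.67825862e-01  9.85815886e-01 -6.84652277e-04]
tool y ang 70.67720395955645
[np.float64(316.36426921148256), np.float64(283.2973535237082)]
```

View pics/w2z.png

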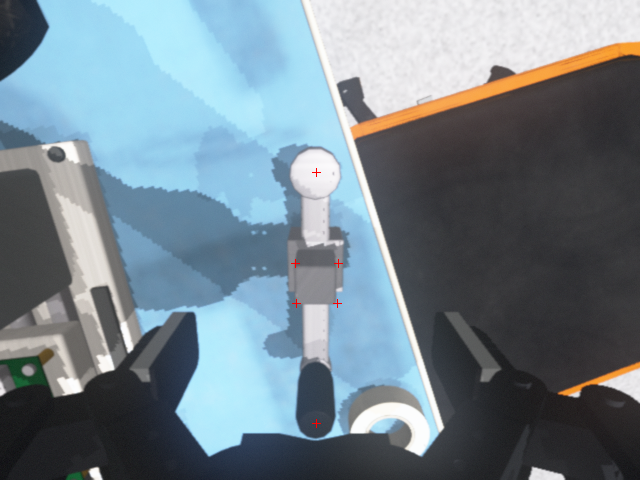

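>>> drive_tool --pt "0 0.1 2.5 0 -1" --pt "0 0 2 0 -1" --pt "0 0 1.2 0 -1" --pt "0 0 0 0 1" --pt "0 0 0 0 1" --pt "0 0 0 0 1" --pt "0 0 0 0 1" --pt "0 0 0 0 1" --squeeze 60

```text
t: 3.9
eef_pos: [0.5764, 0.3586, 0.0354]
tool_rot: [0.0, 0.169, 0.986, 0.0]
contact_force: [-1.3, -1.1, 3.9]
gripper_width: 0.219
grasp_force: 59.2
```

>>> drive_tool --pt "0 0 0 0 1" --pt "0 0 -1 0 1" --pt "0 0 -3 0 1" --pt "0 0 -4 0 1" --pt "0 0 -4 0 1" --pt "0 0 0 0 1"

```text
t: 4.5
eef_pos: [0.5791, 0.3603, 0.161]
tool_rot: [0.004, 0.169, 0.986, 0.004]
contact_force: [1.3, 0.6, -2.4]
gripper_width: 0.219
grasp_force: 59.4
```

>>> drive_tool --pt "1.1 -3.4 -0.1 0 1" --pt "1.1 -3.4 0 0 1" --pt "1.0 -3.4 0 0 1" --pt "0 0 0 -7.7 1" --pt "0 0 0 0 1" --pt "0 0 0 0 1"

```text
t: 5.1
eef_pos: [0.5117, 0.2734, 0.1551]
tool_rot: [-0.0, 0.104, 0.995, 0.0]
contact_force: [-0.2, 1.0, -2.3]
gripper_width: 0.219
grasp_force: 59.8
```

```bash
python3 - <<'E'
from h import *
o=readout.get_obs();print(o['eef_pos'],o['tool_rot'])
m=imaging.camera_model('wrist');print(m)
im=shot('wrist','w3')
T=rot(o['tool_rot']);print('tool y ang',np.degrees(np.arctan2(T[1,1],T[0,1])))
print('shaft',proj('wrist',[.5026,.196,.106],m))
for t,z in dict(shaft_top=.106,crank_boss=.057,handle=.074).items():
    for d in imaging.cut_out(t,'wrist')[:2]: print(t,round(d['conf'],2),np.round(d['centre']),d['mask'].sum())
cv2.imwrite('pics/w3z.png',cv2.resize(im[80:480,80:480],(600,600),interpolation=cv2.INTER_CUBIC)[:,:,::-1])
E
```

```text
[0.51173399 0.27341481 0.15513286] [-7.91340658e-05  1.03513071e-01  9.94628057e-01  2.55244678e-04]
{'vfov': 62.03092393964054, 'cx': 314.912556343664, 'cy': 243.49819163110712, 'xyz': array([0.44066254, 0.28860618, 0.29816014]), 'orientation': array([0.11213895, 0.7681664 , 0.623683  , 0.091459  ])}
tool y ang 78.1169866017261
shaft [np.float64(164.3257014541852), np.float64(284.5650725225116)]
shaft_top 0.24 [201. 336.] 3769
shaft_top 0.2 [179. 270.] 3178
crank_boss 0.96 [315. 282.] 15173
handle 0.84 [313. 434.] 332
```

View pics/w3z.png

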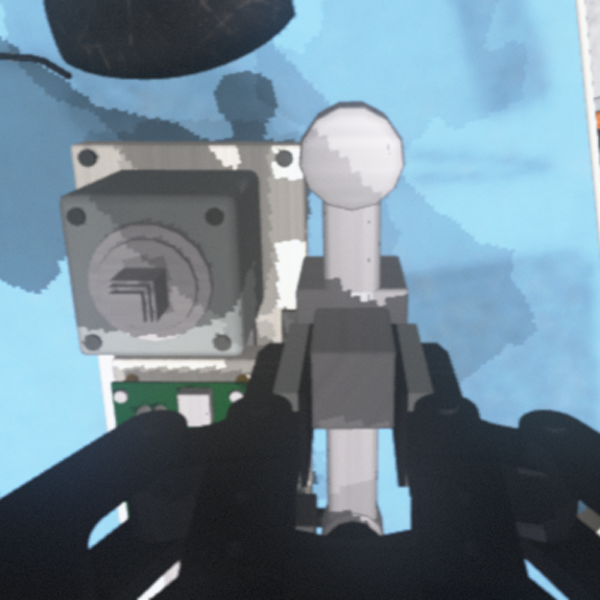

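```bash
cat > ov.py <<'E'
from h import *
def box(p,y,off,hw,z0,z1):
    c,s=np.cos(y),np.sin(y); r=[]
    for z in (z0,z1):
        r.append([[p[0]+c*(off+a)-s*b,p[1]+s*(off+a)+c*b,p[2]+z] for a,b in [(hw,hw),(-hw,hw),(-hw,-hw),(hw,-hw)]])
    return r
def draw(im,m,boxes,x0,y0,w,h,k,name):
    z=cv2.resize(im[y0:y0+h,x0:x0+w],None,fx=k,fy=k,interpolation=cv2.INTER_CUBIC)[:,:,::-1].copy()
    for b,col in boxes:
        q=[np.array([[(u-x0+.5)*k,(v-y0+.5)*k] for u,v in [proj('wrist',P,m) for P in L]]).astype(np.int32) for L in b]
        cv2.polylines(z,q,True,col)
    return z
E
python3 - <<'E'
from ov import *
m={'vfov': 62.03092393964054, 'cx': 314.912556343664, 'cy': 243.49819163110712, 'xyz': np.array([0.44066254, 0.28860618, 0.29816014]), 'orientation': np.array([0.11213895, 0.7681664 , 0.623683  , 0.091459  ])}
im=cv2.imread('pics/w3.png')[:,:,::-1]
e=np.array([0.51173,0.27341,0.15513]); y=np.radians(-11.9)
p=e+np.array([-.0025,.0007,-.0354])
s=np.array([.5026,.196,0]);ys=np.radians(-11.9)
B=[(box(p,y,0,.015,0,.03),(0,0,255)),(box(p,y,0,.01,.03,.057),(0,200,0)),(box(p,y,-.05,.013,.016,.036),(255,0,0))]
S=[(box(s,ys,0,.008,.085,.100),(0,0,255)),(box(s,ys,0,.0055,.100,.106),(0,255,0)),(box(s,ys,0,.034,.03,.078),(255,0,0))]
a=draw(im,m,B,255,140,120,235,2.5,'')
b=draw(im,m,S,105,180,120,140,3.9,'')
h=max(a.shape[0],b.shape[0]);pad=lambda x:cv2.copyMakeBorder(x,0,h-x.shape[0],0,0,0)
cv2.imwrite('pics/w3o.png',cv2.hconcat([pad(a),pad(b)]))
E
```

```text
(no output)
```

View pics/w3o.png

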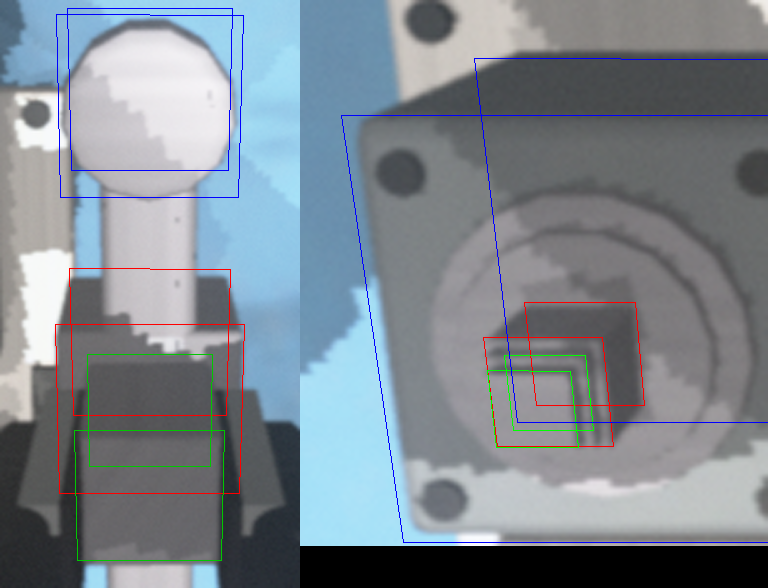

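>>> drive_tool --pt "-0.2 -2 0 0 1" --pt "-0.3 -2.5 0 0 1" --pt "-0.3 -2.3 0 0 1" --pt "-0.06 -1 0 0 1" --pt "0 0 0 0 1" --pt "0 0 0 0 1"

```text
t: 5.9
eef_pos: [0.5044, 0.1959, 0.1555]
tool_rot: [0.0, 0.102, 0.995, 0.001]
contact_force: [0.1, 1.4, -3.0]
gripper_width: 0.219
grasp_force: 59.7
```

Within 0.5 mm; quick look, overlaid.

```bash
python3 - <<'E'
from ov import *
o=readout.get_obs();e=o['eef_pos'];T=rot(o['tool_rot'])
y=np.arctan2(T[1,1],T[0,1])-np.pi/2;print(e,np.degrees(y))
m=imaging.camera_model('wrist');im=shot('wrist','w4')
p=e+np.array([-.0015,.0005,-.037]);s=np.array([.5026,.196,0]);ys=np.radians(-11.9)
B=[(box(p,y,0,.015,0,.03),(0,0,255)),(box(p,y,0,.01,.03,.057),(0,200,0)),(box(p,y,-.05,.013,.016,.036),(255,0,0)),(box(s,ys,0,.008,.085,.100),(0,0,255)),(box(s,ys,0,.034,.03,.078),(255,0,0))]
cv2.imwrite('pics/w4o.png',draw(im,m,B,215,140,200,190,3,''))
E
```

```text
[0.50443951 0.19588472 0.15545019] -11.708392713026278
```

View pics/w4o.png

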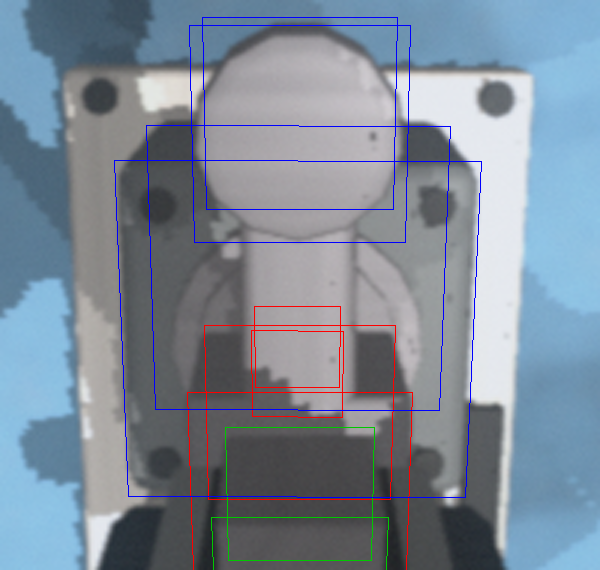

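>>> drive_tool --pt "0.06 0 0.8 0 1" --pt "0 0 0.7 0 1" --pt "0 0 0.5 0 1" --pt "0 0 0 0 1"

```text
t: 6.35
eef_pos: [0.5033, 0.195, 0.1342]
tool_rot: [-0.001, 0.102, 0.995, -0.0]
contact_force: [-0.7, 0.3, -3.9]
gripper_width: 0.223
grasp_force: 59.7
```

>>> drive_tool --pt "0 0 0.5 0 1" --pt "0 0 0.4 0 1" --pt "0 0 0.3 0 1" --pt "0 0 0.1 0 1" --pt "0 0 0 0 1"

```text
t: 6.85
eef_pos: [0.5036, 0.1949, 0.1221]
tool_rot: [-0.0, 0.102, 0.995, -0.0]
contact_force: [-0.5, 0.6, -4.0]
gripper_width: 0.22
grasp_force: 59.7
```

>>> drive_tool --pt "0 0 0.15 0 1" --pt "0 0 0.15 0 1" --pt "0 0 0 0 1"

```text
t: 7.15
eef_pos: [0.504, 0.1948, 0.1202]
tool_rot: [0.0, 0.102, 0.995, 0.0]
contact_force: [-2.0, -1.1, 5.5]
gripper_width: 0.222
grasp_force: 61.0
```

>>> drive_tool --pt "0 0 0 0 -1" --pt "0 0 0 0 -1" --pt "0 0 0 0 -1" --pt "0 0 -1 0 -1" --pt "0 0 -2.5 0 -1" --pt "0 0 -2.5 0 -1" --pt "0 0 0 0 -1"

```text
t: 7.85
eef_pos: [0.506, 0.1958, 0.1832]
tool_rot: [0.003, 0.102, 0.995, 0.002]
contact_force: [0.6, -0.4, -0.2]
gripper_width: 1.001
grasp_force: 0.0
```

```bash
python3 - <<'E'
from ov import *
o=readout.get_obs();e=o['eef_pos'];T=rot(o['tool_rot'])
y=np.arctan2(T[1,1],T[0,1])-np.pi/2;print(e,np.degrees(y))
m=imaging.camera_model('wrist');im=shot('wrist','w5')
s=np.array([.5026,.196,0.085]);ys=np.radians(-11.9)
B=[(box(s,ys,0,.015,0,.03),(0,0,255)),(box(s,ys,0,.01,.03,.057),(0,200,0)),(box(s,ys,-.05,.013,.016,.036),(255,0,0)),(box(s,ys,.065,.01,.032,.074),(0,255,255))]
cv2.imwrite('pics/w5o.png',draw(im,m,B,190,100,250,380,1.55,''))
E
```

```text
[0.50601754 0.19579887 0.18318466] -11.743704134803393
```

View pics/w5o.png

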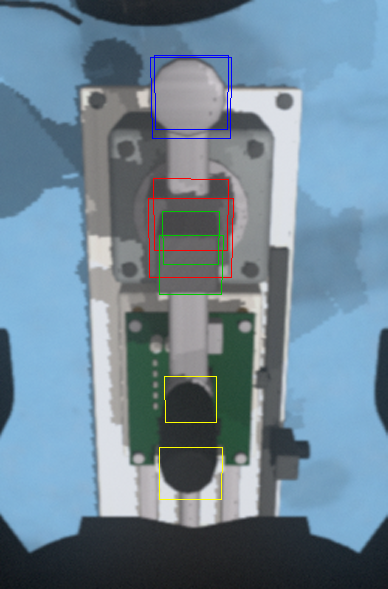

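```bash
cat > rect.py <<'E'
from h import *
import sys
def rect(im,m,name,x0,x1,y0,y1,k,z=.042):
    c,s=np.cos(np.radians(-11.8)),np.sin(np.radians(-11.8))
    P=[(x0,y1),(x1,y1),(x1,y0),(x0,y0)]
    src=np.float32([proj('wrist',[.5026+(c*a-s*b)/1e3,.196+(s*a+c*b)/1e3,z],m) for a,b in P])
    dst=np.float32([((a-x0)*k,(y1-b)*k) for a,b in P])
    o=cv2.warpPerspective(im,cv2.getPerspectiveTransform(src,dst),(int((x1-x0)*k),int((y1-y0)*k)),flags=cv2.INTER_CUBIC)
    for a in range(x0,x1,10): cv2.line(o,(int((a-x0)*k),0),(int((a-x0)*k),8 if a%50 else 20),(255,0,0))
    cv2.imwrite(f'pics/{name}.png',o[:,:,::-1])
E
python3 - <<'E'
from rect import *
rect(cv2.imread('pics/w5.png')[:,:,::-1],imaging.camera_model('wrist'),'r5',40,180,15,75,5.5)
E
```

```text
(no output)
```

View pics/r5.png

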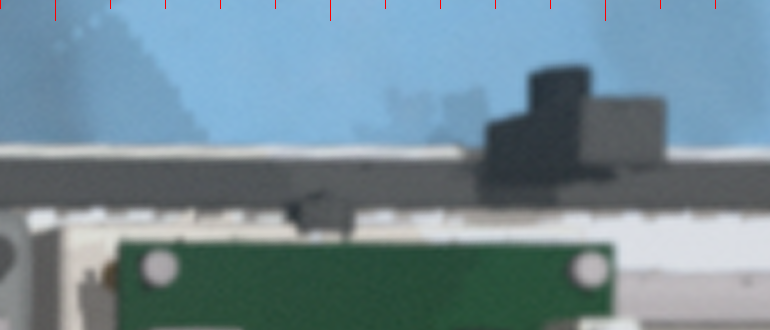

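>>> drive_tool --pt "-3 0 0 0 -1" --pt "-3.1 0 0 0 -1" --pt "0 0 2.5 0 -1" --pt "0 0 2.5 0 -1" --pt "0 0 0.9 0 -1" --pt "0 0 0 0 -1"

```text
t: 8.5
eef_pos: [0.562, 0.182, 0.1185]
tool_rot: [-0.002, 0.102, 0.995, -0.001]
contact_force: [-0.0, 0.0, -0.3]
gripper_width: 1.0
grasp_force: 0.0
```

>>> drive_tool --pt "0 0 0 0 1" --pt "0 0 0 0 1" --pt "0 0 0 0 1" --pt "0 0 0 0 1" --pt "0 0 0 0 1" --pt "0 0 0 0 1" --squeeze 25

```text
t: 9.1
eef_pos: [0.5639, 0.1826, 0.1208]
tool_rot: [0.0, 0.102, 0.995, 0.0]
contact_force: [0.8, 0.4, 1.4]
gripper_width: 0.223
grasp_force: 25.5
```

>>> drive_tool --pt "0.39 -2.22 0 0 1" --pt "1.13 -1.96 0 0 1" --pt "1.73 -1.45 0 0 1" --pt "2.12 -0.77 0 0 1" --pt "2.26 0 0 0 1" --pt "2.12 0.77 0 0 1"

```text
t: 9.7
eef_pos: [0.4571, 0.1469, 0.1209]
tool_rot: [0.002, 0.103, 0.995, 0.001]
contact_force: [6.8, 4.3, -4.6]
gripper_width: 0.228
grasp_force: 25.3
```

```bash
cat > ph.py <<'E'
from h import *
def ph():
    o=readout.get_obs();d=o['eef_pos'][:2]-[.5026,.196]
    print('r mm',1e3*np.hypot(*d),'alpha cw',(-np.degrees(np.arctan2(d[1],d[0]))-11.8)%360,o['eef_pos'],o['contact_force'])
ph()
E
python3 ph.py
```

```text
r mm 66.92162038212189 alpha cw 121.04716678414452 [0.45709028 0.14693506 0.12092109] [ 6.81210275  4.32580394 -4.64237551]
```

>>> drive_tool --pt "1.73 1.45 0 0 1" --pt "1.13 1.96 0 0 1" --pt "0.39 2.22 0 0 1" --pt "-0.39 2.22 0 0 1" --pt "-1.13 1.96 0 0 1" --pt "-1.73 1.45 0 0 1" --pt "-2.12 0.77 0 0 1" --pt "-2.26 0 0 0 1"

```text
t: 10.5
eef_pos: [0.5237, 0.2573, 0.1205]
tool_rot: [-0.001, 0.101, 0.995, -0.0]
contact_force: [-3.4, -2.9, 3.7]
gripper_width: 0.228
grasp_force: 26.3
```

>>> drive_tool --pt "-2.12 -0.77 0 0 1" --pt "-1.73 -1.45 0 0 1" --pt "-1.13 -1.96 0 0 1" --pt "-0.39 -2.22 0 0 1" --pt "0.39 -2.22 0 0 1" --pt "1.13 -1.96 0 0 1" --pt "1.73 -1.45 0 0 1" --pt "2.12 -0.77 0 0 1"

```text
t: 11.3
eef_pos: [0.4986, 0.1306, 0.1209]
tool_rot: [0.001, 0.103, 0.995, 0.001]
contact_force: [2.3, 8.0, -2.7]
gripper_width: 0.226
grasp_force: 25.7
```

```bash
python3 ph.py
```

```text
r mm 65.48223521795502 alpha cw 81.66230091761308 [0.49864541 0.13063729 0.1209014 ] [ 2.27310974  7.95363104 -2.6870453 ]
```

>>> drive_tool --pt "2.26 0 0 0 1" --pt "2.12 0.77 0 0 1" --pt "1.73 1.45 0 0 1" --pt "1.13 1.96 0 0 1" --pt "0.39 2.22 0 0 1" --pt "-0.39 2.22 0 0 1" --pt "-1.13 1.96 0 0 1" --pt "-1.73 1.45 0 0 1"

```text
t: 12.1
eef_pos: [0.479, 0.2581, 0.1204]
tool_rot: [-0.001, 0.101, 0.995, -0.001]
contact_force: [-0.7, -7.2, 1.3]
gripper_width: 0.222
grasp_force: 26.5
```

>>> drive_tool --pt "-2.12 0.77 0 0 1" --pt "-2.26 0 0 0 1" --pt "-2.12 -0.77 0 0 1" --pt "-1.73 -1.45 0 0 1" --pt "-1.13 -1.96 0 0 1" --pt "-0.39 -2.22 0 0 1" --pt "0 0 0 0 1" --pt "0 0 0 0 1"

```text
t: 12.9
eef_pos: [0.564, 0.1826, 0.1208]
tool_rot: [0.001, 0.103, 0.995, 0.0]
contact_force: [0.5, -0.8, 3.2]
gripper_width: 0.228
grasp_force: 26.2
```

```bash
python3 ph.py; python3 - <<'E'
from h import *
m=imaging.camera_model('wrist'); print(m)
for x in (90,140):
  a=np.radians(-11.8);print(proj('wrist',[.5026+(np.cos(a)*x-np.sin(a)*48)/1e3,.196+(np.sin(a)*x+np.cos(a)*48)/1e3,.042],m))
E
```

```text
r mm 62.873526600198595 alpha cw 0.5126315152039176 [0.56402735 0.18259249 0.12075064] [ 0.53799458 -0.77306711  3.17727274]
{'vfov': 62.03092393964054, 'cx': 314.912556343664, 'cy': 243.49819163110712, 'xyz': array([0.49274597, 0.19764984, 0.26370318]), 'orientation': array([0.11254226, 0.76750884, 0.624325  , 0.09210166])}
[np.float64(394.54464162302025), np.float64(296.4590167526563)]
[np.float64(389.9792805977095), np.float64(368.27971612303406)]
```

>>> drive_tool --pt "0 0 0 0 -1" --pt "0 0 0 0 -1" --pt "0 0 0 0 -1" --pt "0 0 -1 0 -1" --pt "0 0 -2.5 0 -1" --pt "0 0 -2 0 -1" --pt "0 0 0 0 -1"

```text
t: 13.6
eef_pos: [0.5654, 0.1834, 0.1789]
tool_rot: [0.003, 0.102, 0.995, 0.002]
contact_force: [-0.8, -0.5, -0.0]
gripper_width: 1.001
grasp_force: 0.0
```

```bash
python3 - <<'E'
from h import *
o=readout.get_obs();T=rot(o['tool_rot']);m=imaging.camera_model('wrist')
print(o['eef_pos']); g=ray('wrist',(m['cx'],m['cy']),.042,m)
print('axis ground rel tool cm',100*T.T@(g-o['eef_pos']),'cam rel',100*T.T@(m['xyz']-o['eef_pos']))
for x in (110,125):
  a=np.radians(-11.8);p=np.array([.5026+(np.cos(a)*x-np.sin(a)*48)/1e3,.196+(np.sin(a)*x+np.cos(a)*48)/1e3,.042]);print(x,100*T.T@(p-g),proj('wrist',p,m))
shot('wrist','w6')
r=imaging.cut_out('index_tip','wrist');print([(d['conf'],d['centre'],d['mask'].sum()) for d in r])
r=imaging.cut_out('carriage_tip','wrist');print([(d['conf'],d['centre'],d['mask'].sum()) for d in r])
E
```

```text
[0.56542071 0.18339396 0.17889208]
axis ground rel tool cm [-1.10729187  0.03634352 13.69486308] cam rel [  7.26837572   0.02717359 -14.30253804]
110 [-3.42675924  4.65842244  0.03272166] [np.float64(376.38669758904075), np.float64(286.7403512906126)]
125 [-4.92674071  4.65632246  0.03987601] [np.float64(375.4742943556494), np.float64(304.79871707399855)]
[(0.75, [377.8, 334.6], np.int64(690))]
[(0.82, [311.1, 330.7], np.int64(9525))]
```

>>> drive_tool --pt "-2.2 1.6 0 0 -1" --pt "-2.2 1.6 0 0 -1" --pt "-2.2 1.5 0 0 -1" --pt "0 0 3 0 -1" --pt "0 0 2.5 0 -1" --pt "0 0 0 0 -1" --pt "0 0 0 0 -1"

```text
t: 14.45
eef_pos: [0.637, 0.2148, 0.1196]
tool_rot: [-0.001, 0.102, 0.995, -0.001]
contact_force: [-0.3, 0.9, 0.5]
gripper_width: 1.001
grasp_force: 0.0
```

```bash
python3 - <<'E'
from rect import *
m=imaging.camera_model('wrist');im=shot('wrist','w7');print(readout.get_obs()['eef_pos'],m['xyz'])
r=imaging.cut_out('index_tip','wrist');print([(d['conf'],d['centre'],d['mask'].sum()) for d in r])
rect(im,m,'r7',85,165,25,75,9.8)
E
```

```text
[0.63786304 0.21510089 0.12083962] [0.56614535 0.23003865 0.26274598]
[(0.87, [323.9, 292.6], np.int64(1037))]
```

View pics/r7.png

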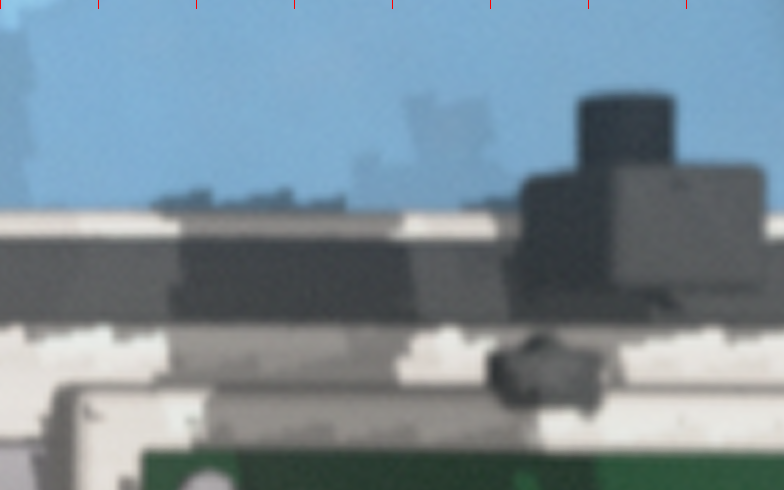

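```bash
python3 - <<'E'
from rect import *
im=cv2.imread('pics/r7.png',0); k=9.8
np.set_printoptions(linewidth=250)
def show(x0,x1,y0,y1,sx=6,sy=4):
    print('     '+' '.join(f'{85+x/k:3.0f}' for x in range(x0,x1,sx)))
    for y in range(y0,y1,sy): print(f'{75-y/k:5.1f}'+' '.join(f'{int(im[y:y+sy,x:x+sx].mean()):3d}' for x in range(x0,x1,sx)))
show(480,610,325,415)
print()
show(540,770,270,335)
r=imaging.cut_out('index_tip','wrist')[0]['mask'].astype(np.uint8)*255
m=imaging.camera_model('wrist')
import rect as q
q.rect(np.dstack([r]*3),m,'mask7',85,165,25,75,9.8)
M=cv2.imread('pics/mask7.png',0)>127; M[:25]=0
xs=range(500,784,10)
print([(round(85+x/k,1),round(75-np.max(np.nonzero(M[:,x])[0])/k,1)) for x in xs if M[:,x].any()])
E
```

```text
134 135 135 136 136 137 138 138 139 139 140 141 141 142 143 143 144 144 145 146 146 147
 41.8109 111 110 108 106 106 106 103  96  91  89  88  93 100 101 104 105 104 105 105 105 104
 41.4131 132 130 127 125 126 125 118 106  95  92  95 104 117 122 124 125 125 125 125 125 125
 41.0158 157 150 141 137 137 134 121 101  86  84  92 106 123 133 136 138 138 137 137 138 138
 40.6185 183 168 146 140 138 131 110  83  70  74  84  99 117 132 138 141 141 140 141 142 142
 40.2208 200 175 143 132 130 116  92  68  62  69  80  92 107 123 131 134 135 135 138 141 142
 39.8216 194 161 128 117 113  99  78  64  65  74  82  88  99 110 119 120 121 124 128 134 138
 39.4207 167 130 104  99  97  87  75  71  75  82  87  91  95 100 106 106 106 110 116 127 135
 39.0195 135  94  80  84  87  84  81  82  86  88  91  94  95  97  98  96  96  97 103 117 132
 38.6184 111  68  64  75  84  86  88  91  94  92  95  98  99  98  97  95  91  90  95 112 130
 38.2177 101  58  60  73  85  87  90  94  96  96  99 101 102 101 100  97  91  89  94 112 131
 37.8174  99  55  57  71  82  88  92  94  95 100 102 102 101 101 101  97  91  90  
[... 3974 characters left out ...]
204 218 224 221 193 158 149 155 156 158 169 187 194
[(141.1, np.float64(46.4)), (142.1, np.float64(45.8)), (143.2, np.float64(45.8)), (144.2, np.float64(45.8)), (145.2, np.float64(45.8)), (146.2, np.float64(45.8)), (147.2, np.float64(45.8)), (148.3, np.float64(45.8)), (149.3, np.float64(45.8)), (150.3, np.float64(45.8)), (151.3, np.float64(45.8)), (152.3, np.float64(45.8)), (153.4, np.float64(45.7)), (154.4, np.float64(45.2)), (155.4, np.float64(44.6)), (156.4, np.float64(44.1)), (157.4, np.float64(44.7)), (158.5, np.float64(44.6)), (159.5, np.float64(45.6)), (160.5, np.float64(45.8)), (161.5, np.float64(45.8)), (162.6, np.float64(45.8)), (163.6, np.float64(45.8)), (164.6, np.float64(46.5))]
```

>>> drive_tool --pt "0 0 -3 0 -1" --pt "0 0 -2.7 0 -1" --pt "2.2 -1.6 0 0 -1" --pt "2.2 -1.6 0 0 -1" --pt "2.2 -1.5 0 0 -1" --pt "0 0 0 0 -1"

```text
t: 15.2
eef_pos: [0.5612, 0.181, 0.1787]
tool_rot: [-0.0, 0.103, 0.995, 0.0]
contact_force: [0.5, -1.0, 0.3]
gripper_width: 1.003
grasp_force: 0.0
```

```bash
python3 - <<'E'
from h import *
o=readout.get_obs();T=rot(o['tool_rot']);m=imaging.camera_model('wrist');print(o['eef_pos'])
shot('wrist','w8')
for d in imaging.cut_out('handle','wrist')[:1]:
    print(d['conf'],d['centre'],d['mask'].sum()); ys,xs=np.nonzero(d['mask']); b=(xs[ys>ys.max()-12].mean(),ys.max()); print(b,'exp bottom of top disc',proj('wrist',[.5657+.0098,.1826-.002,.159],m),proj('wrist',[.5657,.1826,.159],m))
print(100*T.T@(np.array([.5645,.1826,.1208])-o['eef_pos']))
E
```

```text
[0.56121156 0.18103002 0.17865717]
0.94 [318.7, 288.6] 2183
(np.float64(319.165625), np.int64(321)) exp bottom of top disc [np.float64(319.5791398318314), np.float64(324.08995662164074)] [np.float64(319.57212833072725), np.float64(303.88231813495065)]
[-0.29195034  0.22006319  5.78564083]
```

>>> drive_tool --pt "0 0 2.5 0 -1" --pt "0 0 2.5 0 -1" --pt "0 0 0.7 0 -1" --pt "0 0 0 0 1" --pt "0 0 0 0 1" --pt "0 0 0 0 1" --pt "0 0 0 0 1" --pt "0 0 0 0 1"

```text
t: 16.1
eef_pos: [0.5641, 0.1827, 0.1211]
tool_rot: [0.001, 0.102, 0.995, 0.0]
contact_force: [0.8, 1.5, 1.6]
gripper_width: 0.226
grasp_force: 25.5
```

>>> drive_tool --pt "0 0 0 0 1" --pt "0.39 -2.22 0 0 1" --pt "1.13 -1.96 0 0 1" --pt "1.73 -1.45 0 0 1" --pt "2.12 -0.77 0 0 1" --pt "2.26 0 0 0 1" --pt "2.12 0.77 0 0 1"

```text
t: 16.8
eef_pos: [0.4572, 0.1469, 0.1211]
tool_rot: [0.002, 0.103, 0.995, 0.001]
contact_force: [7.5, 3.8, -4.6]
gripper_width: 0.224
grasp_force: 25.3
```

```bash
python3 ph.py; python3 -c "
import numpy as np
a=np.radians([180,196,212,228]);print(np.diff(-6.5*np.cos(a)),np.diff(-6.5*np.sin(a)))"
```

```text
r mm 66.9044620618529 alpha cw 120.97907972563623 [0.45716027 0.1468936  0.121053  ] [ 7.45458645  3.8446347  -4.63557909]
[-0.25179898 -0.7358884  -1.16296368] [1.79164281 1.6528324  1.38596615]
```

>>> drive_tool --pt "1.73 1.45 0 0 1" --pt "1.13 1.96 0 0 1" --pt "0.39 2.22 0 0 1" --pt "-0.25 1.79 0 0 1" --pt "-0.74 1.65 0 0 1" --pt "-1.16 1.39 0 0 1" --pt "0 0 0 0 1" --pt "0 0 0 0 1"

```text
t: 17.6
eef_pos: [0.4675, 0.2526, 0.1207]
tool_rot: [0.0, 0.102, 0.995, 0.001]
contact_force: [0.4, 1.6, 6.0]
gripper_width: 0.224
grasp_force: 26.3
```

```bash
python3 ph.py; python3 - <<'E'
from h import *
m=imaging.camera_model('wrist')
a=np.radians(-11.8)
for x,y in ((153,42.5),(140,42)):print(proj('wrist',[.5026+(np.cos(a)*x-np.sin(a)*y)/1e3,.196+(np.sin(a)*x+np.cos(a)*y)/1e3,.042],m))
E
```

```text
r mm 66.53800179676801 alpha cw 226.40739487945515 [0.46754471 0.25255469 0.12065841] [0.35365615 1.58047277 5.96977977]
[np.float64(305.8979621277848), np.float64(513.8202054212956)]
[np.float64(305.11725581699784), np.float64(499.99485059611163)]
```

>>> drive_tool --pt "0 0 0 0 -1" --pt "0 0 0 0 -1" --pt "0 0 0 0 -1" --pt "0 0 -1 0 -1" --pt "0 0 -2.5 0 -1" --pt "0 0 -2 0 -1" --pt "-3 0 0 0 -1" --pt "-4 0 0 0 -1"

```text
t: 18.4
eef_pos: [0.5352, 0.2389, 0.1771]
tool_rot: [0.0, 0.1, 0.995, 0.001]
contact_force: [0.3, 0.2, -0.0]
gripper_width: 0.998
grasp_force: 0.0
```

>>> drive_tool --pt "-4 0 0 0 -1" --pt "-4 0 0 0 -1" --pt "-4 -0.1 0 0 -1" --pt "-4 -0.1 0 0 -1" --pt "-4 0 1.5 0 -1" --pt "0 0 2 0 -1" --pt "0 0 2 0 -1" --pt "0 0 0 0 -1"

```text
t: 19.2
eef_pos: [0.7288, 0.1943, 0.1171]
tool_rot: [-0.003, 0.102, 0.995, -0.001]
contact_force: [0.0, 0.3, -0.4]
gripper_width: 1.002
grasp_force: 0.0
```

>>> drive_tool --pt "0 0 0 0 -1" --pt "0 0 0 0 -1"

```text
t: 19.4
eef_pos: [0.7317, 0.1954, 0.1223]
tool_rot: [0.001, 0.102, 0.995, 0.001]
contact_force: [-0.4, -0.4, -0.0]
gripper_width: 1.003
grasp_force: 0.0
```

```bash
python3 - <<'E'
from rect import *
m=imaging.camera_model('wrist');im=shot('wrist','w9');print(readout.get_obs()['eef_pos'],m['xyz'])
a=np.radians(-11.8)
print(proj('wrist',[.5026+(np.cos(a)*153-np.sin(a)*43)/1e3,.196+(np.sin(a)*153+np.cos(a)*43)/1e3,.042],m))
rect(im,m,'r9',130,175,30,65,10)
g=cv2.imread('pics/r9.png',0);k=10
print('      '+' '.join(f'{130+x/k:5.1f}' for x in range(160,330,6)))
for y in range(160,340,5): print(f'{65-y/k:5.1f} '+' '.join(f'{int(g[y:y+5,x:x+6].mean()):5d}' for x in range(160,330,6)))
E
```

```text
[0.73173328 0.1953792  0.12233924] [0.66023589 0.21032612 0.26514687]
[np.float64(308.23131964609274), np.float64(126.35000913580052)]
      146.0 146.6 147.2 147.8 148.4 149.0 149.6 150.2 150.8 151.4 152.0 152.6 153.2 153.8 154.4 155.0 155.6 156.2 156.8 157.4 158.0 158.6 159.2 159.8 160.4 161.0 161.6 162.2 162.8
 49.0    73    78    78    78    78    78    78    80    79    79    80    79    78    77    79    80    79    78    78    78    78    79    79    78    74    69    70    73    74
 48.5    73    77    79    78    77    78    79    79    79    79    79    78    78    78    78    79    79    77    77    78    78    80    79    78    73    68    72    75    76
 48.0    72    78    78    78    77    78    78    79    78    78    78    78    78    78    78    77    78    76    78    78    78    79    79    78    74    72    73    77    78
 47.5    73    76    77    78    76    77    77    77    76    77    77    79    77    78    78    77    78    77    77    77    76    77    78    78    73    71    71    75    77
 47.0    72    74    75    76    75    75    75    75    74    75
[... 4994 characters left out ...]
 159   154   155   155   154   153   152   154   157   141   114   106   108   125   137   143   163   186   200   202   201   201   201   201   201   200   193
 32.5   203   199   191   190   190   191   189   189   188   189   189   177   153   145   148   168   180   183   191   199   203   204   203   202   202   202   202   199   186
 32.0   204   203   203   204   202   202   203   203   202   201   202   197   187   184   186   194   200   201   202   204   204   204   204   203   204   204   203   201   190
 31.5   204   203   205   206   205   205   206   205   204   205   204   204   202   203   203   204   204   205   205   205   205   205   205   204   205   205   204   204   201
```

>>> drive_tool --pt "0 0 -3 0 -1" --pt "0 0 -2.5 0 -1" --pt "4 0 0 0 -1" --pt "4 0 0 0 -1" --pt "4 0.1 0 0 -1" --pt "4 0.1 0 0 -1" --pt "4 0 0 0 -1" --pt "4 0 0 0 -1"

```text
t: 20.25
eef_pos: [0.4953, 0.2463, 0.1768]
tool_rot: [0.001, 0.102, 0.995, 0.001]
contact_force: [-0.5, 1.7, 0.4]
gripper_width: 0.999
grasp_force: 0.0
```

>>> drive_tool --pt "3 0 0 0 -1" --pt "0 0 0 0 -1" --pt "0 0 0 0 -1"

```text
t: 20.55
eef_pos: [0.4675, 0.2524, 0.1768]
tool_rot: [0.001, 0.102, 0.995, 0.001]
contact_force: [0.9, -0.2, -1.0]
gripper_width: 0.998
grasp_force: 0.0
```

```bash
python3 - <<'E'
from h import *
o=readout.get_obs();T=rot(o['tool_rot']);m=imaging.camera_model('wrist');print(o['eef_pos'])
shot('wrist','w10')
for al in (220,228,236):
  a=np.radians(-11.8-al);p=[.5026+.065*np.cos(a),.196+.065*np.sin(a),.159];print(al,np.round(p,4),proj('wrist',p,m))
for d in imaging.cut_out('handle','wrist')[:1]:
    ys,xs=np.nonzero(d['mask']); print(d['conf'],d['centre'],xs.min(),xs.max(),ys.min(),ys.max())
a=np.radians([228,234.5,241]);print(np.diff(-6.5*np.cos(a)),np.diff(-6.5*np.sin(a)))
E
```

```text
[0.46746786 0.25242771 0.17675782]
220 [0.4624 0.2471 0.159 ] [np.float64(299.57747951335944), np.float64(289.0905603977285)]
228 [0.4699 0.2522 0.159 ] [np.float64(314.5245507515465), np.float64(302.35881475724216)]
236 [0.478  0.2562 0.159 ] [np.float64(327.02462476678863), np.float64(317.0711983623047)]
0.95 [312.1, 287.8] 293 334 256 319
[-0.57477973 -0.62330668] [0.4613095  0.39327723]
```

>>> drive_tool --pt "0 0 2.5 0 -1" --pt "0 0 2.5 0 -1" --pt "0 0 0.6 0 -1" --pt "0 0 0 0 1" --pt "0 0 0 0 1" --pt "0 0 0 0 1" --pt "0 0 0 0 1" --pt "0 0 0 0 1"

```text
t: 21.45
eef_pos: [0.4674, 0.2523, 0.1201]
tool_rot: [0.0, 0.102, 0.995, 0.001]
contact_force: [-0.0, 0.3, 1.9]
gripper_width: 0.227
grasp_force: 25.3
```

>>> drive_tool --pt "0 0 0 0 1" --pt "-0.57 0.46 0 0 1" --pt "-0.62 0.39 0 0 1" --pt "0 0 0 0 1" --pt "0 0 0 0 1"

```text
t: 21.95
eef_pos: [0.4815, 0.2586, 0.1197]
tool_rot: [0.001, 0.102, 0.995, 0.001]
contact_force: [-0.4, 2.8, 4.2]
gripper_width: 0.227
grasp_force: 25.7
```

```bash
python3 ph.py
```

```text
r mm 66.04675055222572 alpha cw 239.55757879812842 [0.48148743 0.25858141 0.11970167] [-0.43673388  2.77717649  4.21666471]
```

>>> drive_tool --pt "0 0 0 0 -1" --pt "0 0 0 0 -1" --pt "0 0 0 0 -1" --pt "0 0 -1 0 -1" --pt "0 0 -2.5 0 -1" --pt "0 0 -2 0 -1" --pt "-3 0 0 0 -1" --pt "-4 0 0 0 -1"

```text
t: 22.75
eef_pos: [0.5487, 0.2449, 0.1762]
tool_rot: [0.0, 0.101, 0.995, 0.001]
contact_force: [0.6, 0.5, 0.6]
gripper_width: 1.0
grasp_force: 0.0
```

>>> drive_tool --pt "-4 0 0 0 -1" --pt "-4 -0.3 0 0 -1" --pt "-4 -0.3 0 0 -1" --pt "-4 -0.3 0 0 -1" --pt "-2.8 -0.2 1.5 0 -1" --pt "0 0 2 0 -1" --pt "0 0 2 0 -1" --pt "0 0 0 0 -1"

```text
t: 23.55
eef_pos: [0.7287, 0.1939, 0.1161]
tool_rot: [-0.003, 0.102, 0.995, -0.001]
contact_force: [-1.4, -0.4, -0.1]
gripper_width: 0.998
grasp_force: 0.0
```

>>> drive_tool --pt "0 0 0 0 -1" --pt "0 0 0 0 -1"

```text
t: 23.75
eef_pos: [0.7316, 0.1949, 0.1212]
tool_rot: [0.001, 0.102, 0.995, 0.0]
contact_force: [0.1, 0.5, -0.3]
gripper_width: 1.001
grasp_force: 0.0
```

```bash
python3 - <<'E'
from rect import *
m=imaging.camera_model('wrist');im=shot('wrist','w11');print(m['xyz'])
rect(im,m,'r11',130,175,30,65,10)
def cen(g,y,lo,hi,s):
    r=g[y:y+5,lo:hi].astype(float).mean(0); x=130+(np.arange(lo,hi)+.5)/10
    base=np.median(r); w=np.clip(s*(r-base)-3,0,None); return round((w*x).sum()/max(w.sum(),1e-6),2),round(w.max(),0)
for n in ('r9','r11'):
    g=cv2.imread(f'pics/{n}.png',0)
    print(n,'index',[(65-y/10,)+cen(g,y,205,265,1) for y in range(195,225,5)])
    print(n,'carr',[(65-y/10,)+cen(g,y,195,270,-1) for y in range(235,255,5)])
E
```

```text
[0.66011015 0.20983355 0.26408238]
r9 index [(45.5, np.float64(153.62), np.float64(1.0)), (45.0, np.float64(152.75), np.float64(0.0)), (44.5, np.float64(153.54), np.float64(11.0)), (44.0, np.float64(153.6), np.float64(16.0)), (43.5, np.float64(153.6), np.float64(9.0)), (43.0, np.float64(153.54), np.float64(2.0))]
r9 carr [(41.5, np.float64(152.87), np.float64(2.0)), (41.0, np.float64(152.84), np.float64(12.0)), (40.5, np.float64(152.8), np.float64(23.0)), (40.0, np.float64(152.74), np.float64(22.0))]
r11 index [(45.5, np.float64(154.82), np.float64(1.0)), (45.0, np.float64(153.86), np.float64(2.0)), (44.5, np.float64(153.55), np.float64(11.0)), (44.0, np.float64(153.56), np.float64(15.0)), (43.5, np.float64(153.58), np.float64(7.0)), (43.0, np.float64(153.42), np.float64(2.0))]
r11 carr [(41.5, np.float64(153.38), np.float64(5.0)), (41.0, np.float64(153.3), np.float64(13.0)), (40.5, np.float64(153.33), np.float64(22.0)), (40.0, np.float64(153.33), np.float64(23.0))]
```

>>> drive_tool --pt "0 0 -3 0 -1" --pt "0 0 -2.5 0 -1" --pt "4 0.3 0 0 -1" --pt "4 0.3 0 0 -1" --pt "4 0.3 0 0 -1" --pt "4 0.2 0 0 -1" --pt "4 0 0 0 -1" --pt "4 0 0 0 -1"

```text
t: 24.6
eef_pos: [0.4969, 0.2548, 0.1758]
tool_rot: [0.001, 0.102, 0.995, 0.001]
contact_force: [-0.1, 0.0, -0.4]
gripper_width: 0.999
grasp_force: 0.0
```

>>> drive_tool --pt "1.8 0 0 0 -1" --pt "0 0 0 0 -1" --pt "0 0 0 0 -1"

```text
t: 24.9
eef_pos: [0.4814, 0.2581, 0.1756]
tool_rot: [0.001, 0.102, 0.995, 0.001]
contact_force: [0.7, 0.3, -0.9]
gripper_width: 0.999
grasp_force: 0.0
```

```bash
python3 - <<'E'
from h import *
o=readout.get_obs();m=imaging.camera_model('wrist');print(o['eef_pos'])
shot('wrist','w12')
for al in (235,241):
  a=np.radians(-11.8-al);p=[.5026+.065*np.cos(a),.196+.065*np.sin(a),.159];print(al,np.round(p,4),proj('wrist',p,m))
for d in imaging.cut_out('handle','wrist')[:1]:
    ys,xs=np.nonzero(d['mask']); print(d['conf'],d['centre'],xs.min(),xs.max(),ys.min(),ys.max())
E
```

```text
[0.48137944 0.25808489 0.17562578]
235 [0.477  0.2557 0.159 ] [np.float64(306.6729290009324), np.float64(290.11630891683734)]
241 [0.4834 0.2581 0.159 ] [np.float64(314.97819162804745), np.float64(302.32935101832453)]
0.6 [316.1, 289.6] 293 337 256 319
```

>>> drive_tool --pt "0 0 2.5 0 -1" --pt "0 0 2.5 0 -1" --pt "0 0 0.5 0 -1" --pt "0 0 0 0 1" --pt "0 0 0 0 1" --pt "0 0 0 0 1" --pt "0 0 0 0 1" --pt "0 0 0 0 1"

```text
t: 25.8
eef_pos: [0.4808, 0.2582, 0.1201]
tool_rot: [0.0, 0.102, 0.995, 0.001]
contact_force: [-0.0, 0.1, 1.4]
gripper_width: 0.225
grasp_force: 25.3
```

>>> drive_tool --pt "0 0 0 0 1" --pt "-0.33 0.16 0 0 1" --pt "-0.33 0.16 0 0 1" --pt "0 0 0 0 1" --pt "0 0 0 0 1"

```text
t: 26.3
eef_pos: [0.4882, 0.2603, 0.1198]
tool_rot: [0.0, 0.102, 0.995, 0.001]
contact_force: [-2.3, 1.4, 4.5]
gripper_width: 0.228
grasp_force: 25.7
```

>>> drive_tool --pt "0 0 0 0 -1" --pt "0 0 0 0 -1" --pt "0 0 0 0 -1" --pt "0 0 -1 0 -1" --pt "0 0 -2.5 0 -1" --pt "0 0 -2 0 -1" --pt "-3 0 0 0 -1" --pt "-4 0 0 0 -1"

```text
t: 27.1
eef_pos: [0.5559, 0.2467, 0.1762]
tool_rot: [0.0, 0.101, 0.995, 0.001]
contact_force: [0.6, 0.5, 0.6]
gripper_width: 1.005
grasp_force: 0.0
```

>>> drive_tool --pt "-4 0 0 0 -1" --pt "-4 -0.4 0 0 -1" --pt "-4 -0.4 0 0 -1" --pt "-4 -0.4 0 0 -1" --pt "-2.1 -0.2 1.5 0 -1" --pt "0 0 2 0 -1" --pt "0 0 2 0 -1" --pt "0 0 0 0 -1"

```text
t: 27.9
eef_pos: [0.7283, 0.1941, 0.1162]
tool_rot: [-0.003, 0.102, 0.995, -0.001]
contact_force: [-0.4, -0.9, 0.6]
gripper_width: 1.003
grasp_force: 0.0
```

>>> drive_tool --pt "0 0 0 0 -1" --pt "0 0 0 0 -1"

```text
t: 28.1
eef_pos: [0.7312, 0.1951, 0.1212]
tool_rot: [0.001, 0.102, 0.995, 0.0]
contact_force: [0.8, -0.1, 0.5]
gripper_width: 1.003
grasp_force: 0.0
```

```bash
python3 - <<'E'
from rect import *
m=imaging.camera_model('wrist');im=shot('wrist','w13');print(m['xyz'])
rect(im,m,'r13',130,175,30,65,10)
def cen(g,y,lo,hi,s):
    r=g[y:y+5,lo:hi].astype(float).mean(0); x=130+(np.arange(lo,hi)+.5)/10
    base=np.median(r); w=np.clip(s*(r-base)-3,0,None); return round((w*x).sum()/max(w.sum(),1e-6),2),round(w.max(),0)
for n in ('r11','r13'):
    g=cv2.imread(f'pics/{n}.png',0)
    print(n,'index',[(65-y/10,)+cen(g,y,205,265,1) for y in range(205,220,5)])
    print(n,'carr',[(65-y/10,)+cen(g,y,195,270,-1) for y in range(235,255,5)])
# seating check by scene camera: boss & handle vs model
shot('scene','s13')
for t in ('crank','handle','crank_boss'):
    for d in imaging.cut_out(t,'scene')[:1]:
        ys,xs=np.nonzero(d['mask']);print(t,round(d['conf'],2),d['centre'],xs.min(),xs.max(),ys.min(),ys.max())
print('boss top exp',proj('scene',[.5026,.196,.142]))
a=np.radians(-11.8-246);p=[.5026+.065*np.cos(a),.196+.065*np.sin(a)];print('handle exp mid',proj('scene',p+[.138]),proj('scene',p+[.159]))
E
```

```text
[0.65980038 0.21007959 0.26406509]
r11 index [(44.5, np.float64(153.55), np.float64(11.0)), (44.0, np.float64(153.56), np.float64(15.0)), (43.5, np.float64(153.58), np.float64(7.0))]
r11 carr [(41.5, np.float64(153.38), np.float64(5.0)), (41.0, np.float64(153.3), np.float64(13.0)), (40.5, np.float64(153.33), np.float64(22.0)), (40.0, np.float64(153.33), np.float64(23.0))]
r13 index [(44.5, np.float64(153.54), np.float64(7.0)), (44.0, np.float64(153.57), np.float64(12.0)), (43.5, np.float64(153.48), np.float64(11.0))]
r13 carr [(41.5, np.float64(153.91), np.float64(2.0)), (41.0, np.float64(153.68), np.float64(10.0)), (40.5, np.float64(153.69), np.float64(23.0)), (40.0, np.float64(153.67), np.float64(25.0))]
boss top exp [np.float64(366.0281253247482), np.float64(188.02267667642712)]
handle exp mid [np.float64(401.42426989972967), np.float64(186.06301501412744)] [np.float64(403.1872622127824), np.float64(178.74061786195)]
```

>>> drive_tool --pt "0 0 -3 0 -1" --pt "0 0 -4 0 -1" --pt "4 -0.5 0 0 -1" --pt "4 -0.5 0 0 -1" --pt "4 -0.5 0 0 -1" --pt "4 -0.5 0 0 -1" --pt "0 0 0 0 -1" --pt "0 0 0 0 -1"

```text
t: 29.15
eef_pos: [0.5694, 0.2082, 0.1901]
tool_rot: [0.0, 0.102, 0.995, 0.0]
contact_force: [0.9, -0.5, 0.4]
gripper_width: 1.001
grasp_force: 0.0
```

```bash
python3 - <<'E'
from h import *
m=imaging.camera_model('wrist');print(readout.get_obs()['eef_pos'],m['xyz'])
shot('wrist','w14')
d=imaging.cut_out('crank','wrist')[0];M=d['mask'];ys,xs=np.nonzero(M);print('crank',d['conf'],d['centre'],xs.min(),xs.max(),ys.min(),ys.max(),M.sum())
from ov import box
# predicted silhouettes for seat heights
for dz in (0,.003,.006,.012):
  for al in (243,247):
    y=np.radians(-11.8-al);s=np.array([.5026,.196,.085+dz]);I=np.zeros((480,640),np.uint8)
    def cyl(off,r,z0,z1):
        c=s[:2]+off*np.array([np.cos(y),np.sin(y)]);P=[proj('wrist',[c[0]+r*np.cos(t),c[1]+r*np.sin(t),s[2]+z],m) for z in(z0,z1) for t in np.linspace(0,6.28,24)]
        cv2.fillConvexPoly(I,cv2.convexHull(np.int32(np.round(P))),1)
    cyl(-.05,.013,.016,.036);cyl(.065,.01,.032,.074)
    for b in [box(s,y,0,.015,0,.03),box(s,y,0,.01,.03,.057)]+[box(s,y,o,.0075,.021,.03) for o in np.arange(-.05,.065,.005)]:
        cv2.fillConvexPoly(I,cv2.convexHull(np.int32(np.round([proj('wrist',P,m) for L in b for P in L]))),1)
    I=I>0;print(dz,al,'IoU',round((I&M).sum()/(I|M).sum(),3))
E
```

```text
[0.56939539 0.20817133 0.19013392] [0.49812359 0.22304554 0.33310256]
crank 0.66 [276.3, 135.6] 156 419 62 204 11198
0 243 IoU 0.733
0 247 IoU 0.922
0.003 243 IoU 0.724
0.003 247 IoU 0.898
0.006 243 IoU 0.712
0.006 247 IoU 0.872
0.012 243 IoU 0.678
0.012 247 IoU 0.82
```

The crank is fully seated (the silhouette fits best with no lift), released, and the pointers agree to about 0.1 mm.

```bash
python3 -c "
from station import hand_in
print(hand_in())"
```

```text
the job is handed in; nothing more can be done
None
```

The job is handed in: the crank is fully down on the shaft and released, and the carriage pointer stands about 0.1 mm past the index pointer by the wrist camera, after about 2.7 turns and 29 s of robot time; I didn't re-check the marker, tweezers and tape roll.

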